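# Refill the counter display

## Robot

A 7-joint arm with a two-finger parallel gripper is mounted at the origin on a cart in front of the work surface, level with it; the furniture and walls round the work are solid. World frame = base frame: x ahead of the robot, y to its left, z up, the work surface at z = 0. Lengths are in m, angles in rad, forces in N, time in s.
With the tool pointing down it reaches from about 0.4 to 0.9 m from the base axis. Payload 5.5 kg.
Tool frame: the origin (TCP) lies between the finger pads; the fingertips stand 8 mm ahead of it and the grasp point (between the pads) lies 11 mm behind it (arm.finger_overhang is the x of the fingertips in the tool frame, in m); x points along the fingers, z is the direction in which the jaws open and shut, and the axes are right-handed (so a half turn about x gives the same grasp; the last joint's range is limited). The gripper opens to 92 mm and grips with 3 to 60 N. Pads are 19 mm wide; open, the fingers measure 130 mm over their backs; the gripper's body (75 mm by 190 mm) begins 47 mm behind the grasp point.
Start: joints at [-0.923, 0.501, -0.427, 1.55, 0.221, 1.138, -0.21], TCP at [0.244, 0.602, 0.235] pointing down, gripper open.
Joint ranges: [-2.88, 2.88], [-0.31, 2.03], [-1.54, 1.56], [0.2, 2.42], [-1.41, 4.55], [0.19, 2.02], [-2.57, 2.57]. Speed limits (rad/s): [2.57, 2.57, 3.14, 3.14, 3.14, 3.14, 3.14].

## Interface

Orientations are given as a unit quaternion [w, x, y, z].
In Python, from station import arm gives the robot as it stands.
- The arm moves only by the shell command python3 -m creep 'ROWS' [FORCE]. ROWS is JSON, a list of rows, each a list of 7 numbers: the shift along the tool's x, y, z each as a share of 20 mm, from -1 to 1, then the turn, a rotation vector about the tool's x, y, z each as a share of 6 degrees, from -1 to 1, then the opening, from 0 (shut) to 1 (fully open). In form: [[dx, dy, dz, wx, wy, wz, claw], ...]. A call has 1 to 12 rows; each row shifts and turns the commanded pose from where the row before left it, along the tool's axes as they then stand; what a row does not reach is not made up. A row lasts 1/8 s, in which the tool goes at most 62.5 mm and 10.7 degrees, less where a joint would pass 70% of its speed; a pose out of reach is approached as far as the arm can. A call with a number of a shift or a turn outside -1 to 1 is refused whole. A call with a gripper value outside its range is refused whole. The fingers move at their own pace and stop on an object; FORCE is the grip in N (left out, the last holds). Time passes only in rows, so rows that do not move let the fingers close. It gives the time, the measured TCP pose, the force and the opening at its end, in the units of the state.
- arm.read_state(): the state, without advancing time (a new reading comes with each control period).
- arm.grab_frame(name): name is "side" or "top" or "wrist"; returns a dict with "pixels" (480x640x3 uint8, red, green, blue), "fx", "fy", "cx", "cy" (pixels), "k1" (the pictures are not rectified: a ray, as slopes to the right and down, at radius r is drawn at 1 + k1 r^2 times it, then the intrinsics apply), "rvec" (rotation vector, rad) and "tvec" (3), from world to camera coordinates, as OpenCV has them; the wrist camera has in their place "mount" (4x4, takes a point from camera to tool coordinates, whose origin is the TCP and whose axes are the tool frame's). Camera axes: x right, y down, z forward; pixel columns grow to the right and rows downward; lengths in m; the calibration is good to about 2 mm. A picture is of the moment at which its call begins: read the wrist's pose just before it. There is no depth.
- arm.close_job(): hands the job in, once; it reports no verdict.
Trained networks look in a picture, given as the dict that the camera call returned (one of the last four; its "shot" number tells which), for a name from the list of things; names that differ only in an ending like _2 or _b are one class to them, and where a whole thing is asked for, a point or a joint stands for the part that bears it (a point fixed in the world has none). Each returns a list of dicts, best first, with "p" (0 to 1); they miss things now and then, are a little off and sometimes report something else, mostly with a low value. They report only what shows in the picture. A call takes as long as a camera call. They do not tell look-alikes from the thing itself.
- arm.spot_in(picture, label): "at" ([x, y, z] in m, in world coordinates, good to about 4 mm: the middle of the surface that is visible of it).
- arm.outline_of(picture, label): "region" (480x640 bool, what is visible of it).
The state is a dict: "clock": time; "joints": joint angles; "qd": joint speeds; "effort": joint torques, N m; "ee_pos": TCP position; "ee_rot": TCP orientation; "wrist_force": force on the tool from outside, world axes, zero at the start; "moment": the same for the moment, N m; "width": finger opening in m.
Only numpy, scipy, OpenCV 4.12 (cv2) and the standard library are available. Lean on these libraries where they do the work, as an engineer would, in place of code of your own. Each camera call takes 0.05 s, during which the arm holds its last target. There are 200 camera calls.

## Task

Refill the display on the counter: put the two cream pots, the two dropper bottles and the loose carton into the wooden trays cut for them, one item to a bay, each standing upright on the floor of its bay. Set them down rather than dropping them, knock nothing over, and leave the carton already on display and the card terminal where they are.

Things in the scene. Friction and masses are not known exactly. Their poses are not given: they have to be found in the camera images.
- pot_a: a white cream pot with a screw lid, an upright cylinder 54 mm in diameter and 43 mm tall, loose, about 60 g. Origin at the centre of its underside, z up. The two pots are identical and may swap bays. It starts standing on the counter
- pot_b: a white cream pot with a screw lid, an upright cylinder 54 mm in diameter and 43 mm tall, loose, about 60 g. Origin at the centre of its underside, z up. The two pots are identical and may swap bays. It starts standing on the counter
- bottle_a: an upright brown dropper bottle with a black rubber top, loose: round body about 33 mm in diameter up to about 60 mm height (smooth, can be gripped there from any side), narrower above, 102 mm tall in all. Origin at the centre of its underside, z up. The two bottles are identical and may swap bays. It starts standing on the counter
- bottle_b: an upright brown dropper bottle with a black rubber top, loose: round body about 33 mm in diameter up to about 60 mm height (smooth, can be gripped there from any side), narrower above, 102 mm tall in all. Origin at the centre of its underside, z up. The two bottles are identical and may swap bays. It starts standing on the counter
- box_a: a small pale-blue and white carton with an orange picture, 31 mm (x) by 81 mm (y) by 49 mm tall, loose, standing on the counter with its long side across the robot's view, turned up to 0.35 rad. Origin at the centre of its underside, z up.
- pot_tray: Display tray for the cream pots. Pale wooden block fixed to the counter, yaw within 0.2 rad; origin at the centre of its underside, z up, x away from the robot, y left at zero yaw; metal ticket rail on the near (-x) edge. 84 mm (x) by 160 mm (y), 20 mm high, with two round bays 70 mm in diameter centred at y = +39 and -39 mm (x = 0); bay floor at z = 8 mm. Both start empty.
- bottle_tray: Display tray for the dropper bottles. Pale wooden block fixed to the counter, yaw within 0.2 rad; origin at the centre of its underside, z up, x away from the robot, y left at zero yaw; metal ticket rail on the near (-x) edge. 66 mm (x) by 132 mm (y), 32 mm high, with two round bays 50 mm in diameter centred at y = +33 and -33 mm (x = 0); bay floor at z = 8 mm. Both start empty.
- box_tray: Display tray for the cartons. Pale wooden block fixed to the counter, yaw within 0.2 rad; origin at the centre of its underside, z up, x away from the robot, y left at zero yaw; metal ticket rail on the near (-x) edge. 146 mm (x) by 112 mm (y), 20 mm high, with two bays 47 mm (x) by 97 mm (y) centred at y = 0, x = -42 mm (near, empty) and x = +42 mm (far, holds box_stock); bay floor at z = 8 mm.
- box_stock: a carton identical to box_a that already stands in the far bay of box_tray; it is loose and is to stay there. Origin at the centre of its underside.
- card_terminal: a black hand-held card terminal with keypad, 165 by 68 by 33 mm, lying loose on the counter behind the trays; to be left alone. Origin at the centre of its underside.
Not all that is in view belongs to the job. Leave any red look-alike of the pot_a alone.

How it is judged:
At the end, for the whole second after the job is handed in: Pots in the round bays of pot_tray, bottles in those of bottle_tray, box_a in the near and box_stock in the far bay of box_tray: each within 12 mm of its bay's centre in x and y, base within 4 mm of the bay floor, upright within 0.12 rad (box_a aligned within 0.3), let go and at rest (((x of pot_a in the frame of pot_tray between -0.012 and 0.012 m and y of pot_a in the frame of pot_tray between 0.027 and 0.051 m) or (x of pot_a in the frame of pot_tray between -0.012 and 0.012 m and y of pot_a in the frame of pot_tray between -0.051 and -0.027 m)) and z of pot_a in the frame of pot_tray between 0.004 and 0.012 m and angle between each of pot_a, pot_b, bottle_a, bottle_b, box_a, box_stock's own z axis and vertical below 0.12 rad and linear speed of each of pot_a, pot_b, bottle_a, bottle_b, box_a, box_stock below 0.02 m/s and ((x of pot_b in the frame of pot_tray between -0.012 and 0.012 m and y of pot_b in the frame of pot_tray between 0.027 and 0.051 m) or (x of pot_b in the frame of pot_tray between -0.012 and 0.012 m and y of pot_b in the frame of pot_tray between -0.051 and -0.027 m)) and z of pot_b in the frame of pot_tray between 0.004 and 0.012 m and ((x of bottle_a in the frame of bottle_tray between -0.012 and 0.012 m and y of bottle_a in the frame of bottle_tray between 0.021 and 0.045 m) or (x of bottle_a in the frame of bottle_tray between -0.012 and 0.012 m and y of bottle_a in the frame of bottle_tray between -0.045 and -0.021 m)) and z of bottle_a in the frame of bottle_tray between 0.004 and 0.012 m and ((x of bottle_b in the frame of bottle_tray between -0.012 and 0.012 m and y of bottle_b in the frame of bottle_tray between 0.021 and 0.045 m) or (x of bottle_b in the frame of bottle_tray between -0.012 and 0.012 m and y of bottle_b in the frame of bottle_tray between -0.045 and -0.021 m)) and z of bottle_b in the frame of bottle_tray between 0.004 and 0.012 m and (x of box_a in the frame of box_tray between -0.054 and -0.03 m and y of box_a in the frame of box_tray between -0.012 and 0.012 m) and z of box_a in the frame of box_tray between 0.004 and 0.012 m and (x of box_stock in the frame of box_tray between 0.03 and 0.054 m and y of box_stock in the frame of box_tray between -0.012 and 0.012 m) and z of box_stock in the frame of box_tray between 0.004 and 0.012 m and angle between the y axis of box_a and the y axis of box_tray, either way round below 0.3 rad); the robot touches nothing.
It fails at once if a pot, bottle or carton is knocked over (angle between any of pot_a, pot_b, bottle_a, bottle_b, box_a's own z axis and vertical above 0.9 rad).
It fails at once if a pot, bottle or carton is dropped or thrown (falls free by more than about 3 cm) ((linear speed of pot_a above 0.8 m/s and contact force between the fingers and pot_a below 0.01 N) or (linear speed of pot_b above 0.8 m/s and contact force between the fingers and pot_b below 0.01 N) or (linear speed of bottle_a above 0.8 m/s and contact force between the fingers and bottle_a below 0.01 N) or (linear speed of bottle_b above 0.8 m/s and contact force between the fingers and bottle_b below 0.01 N) or (linear speed of box_a above 0.8 m/s and contact force between the fingers and box_a below 0.01 N)).
It fails at once if the card terminal is shoved away (distance of card_terminal from where it was at the start of the episode above 0.02 m).
It fails at once if the box already on display is disturbed (distance of box_stock from where it was at the start of the episode above 0.02 m).
It also fails if it takes over 128 s, if anything falls off the work surface, if the arm or the gripper's body presses on something with over 40 N, if the wrist force passes 120 N, or if a joint passes its speed limit or range.

## Working session

There is one attempt and no reset: what is moved stays moved. The work goes in short steps, Python scripts to look and compute and a shell command to move; the robot and the scene stay as the last step left them, time stands still between calls to the robot, and variables do not carry over. Pictures are saved under pics/ and viewed, about 12 in all and at most 16, crops included, and the job is handed in when it is done.

```bash
ls; mkdir -p pics
cat > h.py <<'E'
import numpy as np, cv2
from station import arm
from scipy.spatial.transform import Rotation as R
def save(f,n): cv2.imwrite(f'pics/{n}.png', f['pixels'][:,:,::-1])
def Rq(q): return R.from_quat([q[1],q[2],q[3],q[0]])
E
python3 - <<'E'
from h import *
s=arm.read_state(); print({k:np.round(v,3).tolist() for k,v in s.items()}); print(Rq(s['ee_rot']).as_matrix().round(3))
for c in ['top','side']:
    f=arm.grab_frame(c); save(f,c+'0'); print({k:v for k,v in f.items() if k!='pixels'})
    for n in ['pot_a','bottle_a','box_a','pot_tray','bottle_tray','box_tray','card_terminal']:
        for d in arm.spot_in(f,n): print(c,n,np.round(d['p'],2),np.round(d['at'],3))
E
```

```text
pics
{'clock': 0.0, 'joints': [-0.923, 0.502, -0.427, 1.551, 0.221, 1.138, -0.21], 'qd': [0.0, -0.001, 0.001, 0.0, 0.001, -0.001, 0.001], 'effort': [0.0, -56.658, -5.816, -27.911, -0.069, 0.031, 0.0], 'ee_pos': [0.244, 0.602, 0.234], 'ee_rot': [0.586, -0.396, 0.587, 0.395], 'wrist_force': [-0.042, -0.357, 0.597], 'moment': [-0.007, 0.007, 0.005], 'width': 0.092}
[[-0.001 -0.927  0.375]
 [-0.002  0.375  0.927]
 [-1.     0.    -0.002]]
{'fx': 535.8859836070876, 'fy': 535.8859836070876, 'cx': 318.2495411467136, 'cy': 240.58494237190433, 'k1': -0.15353990430360745, 'rvec': array([ 2.15334949, -2.12152856,  0.22271453]), 'tvec': array([-0.05946714,  0.57981746,  1.06843256]), 'shot': 1}
top pot_a 0.96 [ 0.445 -0.034  0.04 ]
top pot_a 0.72 [ 0.368 -0.121  0.042]
top pot_a 0.69 [ 0.43  -0.254  0.048]
top pot_a 0.62 [0.359 0.067 0.049]
top bottle_a 0.7 [0.464 0.058 0.06 ]
top bottle_a 0.69 [ 0.461 -0.126  0.063]
top bottle_a 0.69 [ 0.622 -0.031  0.006]
top box_a 0.66 [0.431 0.184 0.046]
top pot_tray 0.86 [ 0.622 -0.034  0.008]
top bottle_tray 0.71 [ 0.622 -0.206  0.029]
top box_tray 0.76 [0.595 0.126 0.022]
top card_terminal 0.85 [0.761 0.125 0.03 ]
{'fx': 578.0580276095565, 'fy': 578.0580276095565, 'cx': 323.1094120581623, 'cy': 237.77506803411129, 'k1': 0.007279697781793185, 'rvec': array([ 0.54347454, -2.8645783 ,  0.83693161]), 'tvec': array([0.51760726, 0.20940209, 0.90741726]), 'shot': 2}
side pot_a 0.97 [ 0.434 -0.247  0.043]
side pot_a 0.93 [0.361 0.078 0.045]
side pot_a 0.79 [ 0.446 -0.022  0.041]
side pot_a 0.73 [ 0.364 -0.103  0.046]
side pot_a 0.4 [0.429 0.191 0.043]
side bottle_a 0.73 [0.461 0.07  0.059]
side bottle_a 0.71 [ 0.458 -0.122  0.058]
side box_a 0.65 [0.426 0.193 0.045]
side box_a 0.25 [ 0.624 -0.018  0.012]
side bottle_tray 0.71 [ 0.619 -0.2    0.022]
side box_tray 0.79 [0.593 0.134 0.018]
side card_terminal 0.57 [0.76  0.135 0.031]
```

View pics/top0.png

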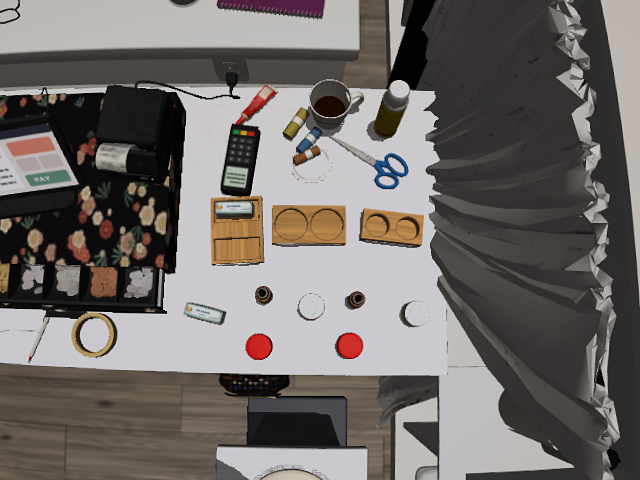

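View pics/side0.png

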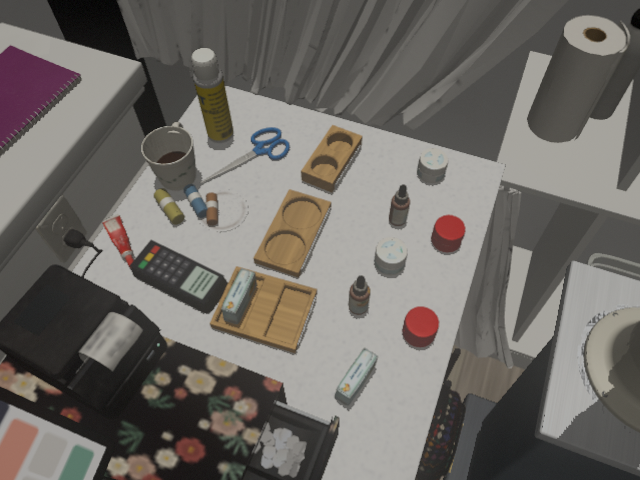

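Top view (up = +x, left = +y):
- **White pots:** (311,306) and (416,313). The red look-alikes are at (259,346) and (349,346).
- **Bottles:** (263,295) and (356,299).
- **Carton:** (205,313).
- **Trays:** boxes at (237,231), pots at (309,225), bottles at (391,227).

The side view shows the same layout. Next I'll refine the poses by fitting projected shapes to the outlines in both views.

```bash
cat > fit.py <<'E'
from h import *
from scipy.optimize import minimize
def proj(f,P):
    M=R.from_rotvec(f['rvec']).as_matrix(); c=P@M.T+f['tvec']; s=c[:,:2]/c[:,2:]
    s=s*(1+f['k1']*(s**2).sum(1,keepdims=True)); return s*[f['fx'],f['fy']]+[f['cx'],f['cy']]
def cyl(r,z0,z1):
    t=np.linspace(0,2*np.pi,40,endpoint=False); c=np.c_[r*np.cos(t),r*np.sin(t)]
    return np.vstack([np.c_[c,0*t+z] for z in (z0,z1)])
def box(a,b,h): return np.array([[x,y,z] for x in(-a/2,a/2) for y in(-b/2,b/2) for z in(0,h)])
S={'pot':[cyl(.027,0,.043)],'bottle':[cyl(.0165,0,.06),cyl(.009,.06,.102)],'box':[box(.031,.081,.049)],
 'pot_tray':[box(.084,.160,.020)],'bottle_tray':[box(.066,.132,.032)],'box_tray':[box(.146,.112,.020)]}
def sil(f,parts,p,K=3):
    m=np.zeros((480*K,640*K),np.uint8)
    for P in parts:
        c,s=np.cos(p[2]),np.sin(p[2]); W=P@np.array([[c,s,0],[-s,c,0],[0,0,1]])+[p[0],p[1],0]
        cv2.fillConvexPoly(m,cv2.convexHull((proj(f,W)*K+K/2).round().astype(np.int32)),1)
    return m
def fit(views,parts,p0,yaw,K=3):
    regs=[(f,cv2.resize(r.astype(np.uint8),None,fx=K,fy=K,interpolation=cv2.INTER_NEAREST)) for f,r in views]
    def cost(q):
        p=[q[0],q[1],q[2]/2 if yaw else 0]
        return np.mean([1-(lambda m:(m&r).sum()/((m|r).sum()))(sil(f,parts,p,K)) for f,r in regs])
    d=np.array([.008,.008,.2] if yaw else [.008,.008]); q0=np.array(p0[:len(d)],float)
    o=minimize(cost,q0,method='Nelder-Mead',options=dict(initial_simplex=np.vstack([q0]+[q0+d*e for e in np.eye(len(d))]),xatol=2e-4,fatol=1e-4))
    q=o.x.copy(); 
    if yaw:q[2]/=2
    return q,o.fun
E
python3 - <<'E'
from fit import *
F=[arm.grab_frame('top'),arm.grab_frame('side')]
L={('pot_a','pot'):[(.445,-.03),(.432,-.25)],('bottle_a','bottle'):[(.463,.064),(.46,-.124)],('box_a','box'):[(.43,.188),(.635,.135)],
('pot_tray','pot_tray'):[(.622,-.034)],('bottle_tray','bottle_tray'):[(.62,-.203)],('box_tray','box_tray'):[(.594,.13)]}
for (n,s),ps in L.items():
    regs=[[d['region'] for d in arm.outline_of(f,n)] for f in F]
    for p in ps:
        v=[]
        for f,rs in zip(F,regs):
            m=sil(f,S[s],(*p,0),1)>0
            if rs:
                r=max(rs,key=lambda r:(r&m).sum()); 
                if (r&m).sum()>.3*m.sum(): v.append((f,r))
        print(n,p,*[ (np.round(q,4).tolist(),round(e,3)) for q,e in [fit([x],S[s],(*p,0.),s[:3]=='box' or 'tray' in s) for x in v]+([fit(v,S[s],(*p,0.),s[:3]=='box' or 'tray' in s)] if len(v)>1 else [])])
E
```

```text
pot_a (0.445, -0.03) ([0.4449, -0.0382], np.float64(0.049)) ([0.4471, -0.0375], np.float64(0.08)) ([0.4458, -0.0382], np.float64(0.073))
pot_a (0.432, -0.25) ([0.4342, -0.2585], np.float64(0.107)) ([0.4353, -0.2584], np.float64(0.098)) ([0.4345, -0.2584], np.float64(0.102))
bottle_a (0.463, 0.064) ([0.4679, 0.0628], np.float64(0.067))
bottle_a (0.46, -0.124) ([0.4601, -0.132], np.float64(0.049)) ([0.4612, -0.1321], np.float64(0.126)) ([0.4602, -0.1321], np.float64(0.098))
box_a (0.43, 0.188) ([0.4284, 0.1859, -0.2499], np.float64(0.087)) ([0.4284, 0.1881, -0.1362], np.float64(0.228)) ([0.4283, 0.1859, -0.2225], np.float64(0.168))
box_a (0.635, 0.135)
pot_tray (0.622, -0.034) ([0.6241, -0.0302, 0.0131], np.float64(0.027)) ([0.6248, -0.0301, 0.0045], np.float64(0.034)) ([0.6243, -0.0303, 0.0019], np.float64(0.036))
bottle_tray (0.62, -0.203) ([0.6196, -0.2117, -0.0901], np.float64(0.041)) ([0.621, -0.2132, -0.0905], np.float64(0.057)) ([0.6204, -0.2115, -0.0949], np.float64(0.055))
box_tray (0.594, 0.13) ([0.6099, 0.1261, 0.0686], np.float64(0.211))
```

```bash
python3 - <<'E'
import fit as F
from fit import *
st=box(.031,.081,.049)+[.042,0,.008]
o=F.sil
for c in ['top','side']:
    f=arm.grab_frame(c)
    r=arm.outline_of(f,'box_tray'); print(c,[(round(d['p'],2),d['region'].sum()) for d in r], [(d['p'],np.argwhere(d['region']).mean(0).round()) for d in arm.outline_of(f,'box_stock')])
    F.sil=lambda f,parts,p,K=3: o(f,S['box_tray'],p,K)&(1-o(f,[st],p,K))
    if r:
        q=fit([(f,r[0]['region'])],None,(.594,.13,0.),True); print(np.round(q[0],4),q[1])
    b=[d['region'] for d in arm.outline_of(f,'bottle_a')]; F.sil=o
    for rr in b:
        q=fit([(f,rr)],S['bottle'],(.466,.063),False); print('bottle',np.round(q[0],4),q[1])
E
python3 -m creep '[[-0.5,0,0,1,0,0,0.6],[0,-0.5,0.5,1,0,0,0.6]]'
```

```text
top [(0.73, np.int64(3089))] [(0.63, array([209., 234.])), (0.61, array([312., 205.]))]
[0.6092 0.1274 0.0571] 0.11435609982505623
bottle [0.466 0.063] 1.0
bottle [0.4676 0.0623] 0.07034142328259974
side [(0.74, np.int64(4939))] [(0.79, array([296., 239.])), (0.57, array([165., 432.]))]
[0.6098 0.126  0.0591] 0.09102019955112106
bottle [0.4697 0.0609] 0.14951310861423217
bottle [0.466 0.063] 1.0
clock: 2.15
ee_pos: [0.2563, 0.6074, 0.2458]
ee_rot: [0.625, -0.331, 0.625, 0.332]
wrist_force: [-0.4, 0.4, -0.0]
width: 0.0764
```

```bash
cat > plan.py <<'E'
# usage: plan.py claw x,y,z,yaw [x,y,z,yaw ...]  (yaw = heading of tool z in world, rad)
import sys; from h import *
def down(y): return R.from_matrix(np.array([[0,-np.sin(y),np.cos(y)],[0,np.cos(y),np.sin(y)],[-1,0,0]]))
s=arm.read_state(); p=np.array(s['ee_pos']); q=Rq(s['ee_rot']); claw=float(sys.argv[1]); rows=[]
print('at',p.round(4),'yaw',round(np.arctan2(*q.apply([0,0,1])[1::-1]),3),'w',round(s['width'],4),'t',round(s['clock'],2))
for w in sys.argv[2:]:
    x,y,z,a=map(float,w.split(',')); T=np.array([x,y,z]); Q=down(a)
    for n in range(1,60):
        rv=(q.inv()*Q).as_rotvec()/n; pp,qq,seg=p.copy(),q,[]
        for i in range(n):
            d=qq.inv().apply((T-pp)/(n-i))/.02; r=(qq.inv()*Q).as_rotvec()/(n-i)/np.radians(6)
            d,r=d.round(2),r.round(2); seg.append([*d,*r,claw]); pp=pp+qq.apply(d*.02); qq=qq*R.from_rotvec(r*np.radians(6))
        if np.abs(np.array(seg)[:,:6]).max()<=1: break
    rows+=seg; p,q=pp,qq; print('#',w,n)
    f=lambda v:('%g'%(v+0.))
    print('['+','.join('['+','.join(map(f,r))+']' for r in seg)+']')
E
python3 plan.py 0.65 0.43,0.186,0.18,-0.24
```

```text
at [0.2563 0.6074 0.2458] yaw 0.975 w 0.0764 t 2.15
# 0.43,0.186,0.18,-0.24 23
[[0.14,-0.83,-0.55,0.5,0,0,0.65],[0.14,-0.85,-0.5,0.5,0,0,0.65],[0.14,-0.88,-0.46,0.5,0,0,0.65],[0.14,-0.9,-0.41,0.51,0,0,0.65],[0.14,-0.92,-0.36,0.5,0,0,0.65],[0.14,-0.94,-0.31,0.51,0,0,0.65],[0.14,-0.96,-0.26,0.5,0,0,0.65],[0.14,-0.97,-0.21,0.51,0,0,0.65],[0.14,-0.98,-0.16,0.5,0,0,0.65],[0.14,-0.99,-0.11,0.51,0,0,0.65],[0.14,-0.99,-0.06,0.5,0,0,0.65],[0.14,-0.99,0,0.51,0,0,0.65],[0.14,-0.99,0.05,0.5,0,0,0.65],[0.14,-0.99,0.1,0.51,0,0,0.65],[0.14,-0.98,0.15,0.5,0,0,0.65],[0.14,-0.97,0.2,0.51,0,0,0.65],[0.14,-0.96,0.26,0.5,0,0,0.65],[0.15,-0.94,0.3,0.51,0,0,0.65],[0.14,-0.92,0.35,0.5,0,0,0.65],[0.15,-0.9,0.4,0.51,0,0,0.65],[0.14,-0.88,0.45,0.5,0,-0.01,0.65],[0.15,-0.86,0.5,0.51,0,0,0.65],[0.15,-0.83,0.55,0.5,0,-0.01,0.65]]
```

```bash
python3 -m creep '[[0.15,-0.8,-0.5,0.5,0,0,0.65],[0.15,-0.85,-0.5,0.5,0,0,0.65],[0.15,-0.9,-0.45,0.5,0,0,0.65],[0.15,-0.9,-0.4,0.5,0,0,0.65],[0.15,-0.9,-0.35,0.5,0,0,0.65],[0.15,-0.95,-0.3,0.5,0,0,0.65],[0.15,-0.95,-0.25,0.5,0,0,0.65],[0.15,-0.95,-0.2,0.5,0,0,0.65],[0.15,-1,-0.15,0.5,0,0,0.65],[0.15,-1,-0.1,0.5,0,0,0.65],[0.15,-1,-0.05,0.5,0,0,0.65],[0.15,-1,0,0.5,0,0,0.65]]'
python3 -m creep '[[0.15,-1,0.05,0.5,0,0,0.65],[0.15,-1,0.1,0.5,0,0,0.65],[0.15,-1,0.15,0.5,0,0,0.65],[0.15,-0.95,0.2,0.5,0,0,0.65],[0.15,-0.95,0.25,0.5,0,0,0.65],[0.15,-0.95,0.3,0.5,0,0,0.65],[0.15,-0.9,0.35,0.5,0,0,0.65],[0.15,-0.9,0.4,0.5,0,0,0.65],[0.15,-0.9,0.45,0.5,0,0,0.65],[0.15,-0.85,0.5,0.5,0,0,0.65],[0.15,-0.85,0.55,0.5,0,0,0.65]]'
python3 - <<'E'
from fit import *
f=arm.grab_frame('wrist'); s=arm.read_state()
Tw=np.eye(4); Tw[:3,:3]=Rq(s['ee_rot']).as_matrix(); Tw[:3,3]=s['ee_pos']
C=np.linalg.inv(Tw@f['mount']); f['rvec']=R.from_matrix(C[:3,:3]).as_rotvec(); f['tvec']=C[:3,3]
save(f,'w1')
for d in arm.outline_of(f,'box_a'):
    q=fit([(f,d['region'])],S['box'],(.4284,.186,-.48),True,2); print(d['p'],np.round(q[0],4),q[1])
E
python3 plan.py 0.65 0.4284,0.186,0.026,-0.24
```

```text
clock: 3.65
ee_pos: [0.3512, 0.3874, 0.2085]
ee_rot: [0.697, -0.121, 0.697, 0.121]
wrist_force: [-0.7, -0.2, 0.1]
width: 0.06
clock: 5.03
ee_pos: [0.436, 0.1861, 0.1756]
ee_rot: [0.702, 0.082, 0.702, -0.082]
wrist_force: [0.0, -0.9, -0.5]
width: 0.0596
0.62 [ 0.432   0.185  -0.1812] 0.14850632576008482
at [0.4363 0.1844 0.1753] yaw -0.233 w 0.0595 t 5.12
# 0.4284,0.186,0.026,-0.24 8
[[0.93,0,-0.05,0.01,0,0,0.65],[0.93,0,-0.05,0.01,0,0,0.65],[0.93,0,-0.05,0.01,0,0,0.65],[0.94,0,-0.05,0.01,0,0,0.65],[0.93,0,-0.05,0.01,0,0,0.65],[0.94,0,-0.05,0,0,0,0.65],[0.93,0,-0.05,0.01,0,0.01,0.65],[0.94,-0.01,-0.05,0,0,0,0.65]]
```

View pics/w1.png

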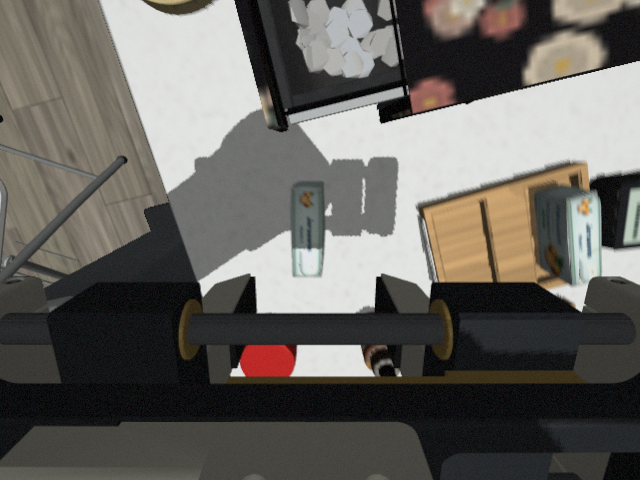

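The wrist view has the carton at (308,228), almost aligned with the jaws. The cash-drawer corner at (285,125) is clear of it. The wrist fit (0.432, 0.185, −0.18) agrees with the outside views, so I'll descend and grip.

```bash
python3 -m creep '[[0.93,0,-0.04,0,0,0,0.65],[0.93,0,-0.04,0,0,0,0.65],[0.93,0,-0.04,0,0,0,0.65],[0.93,0,-0.04,0,0,0,0.65],[0.93,0,-0.04,0,0,0,0.65],[0.93,0,-0.04,0,0,0,0.65],[0.93,0,-0.04,0,0,0,0.65],[0.9,0,0,0,0,0,0.65],[0,0,0,0,0,0,0.65]]' 15
python3 -m creep '[[0,0,0,0,0,0,0],[0,0,0,0,0,0,0],[0,0,0,0,0,0,0],[0,0,0,0,0,0,0],[0,0,0,0,0,0,0],[0,0,0,0,0,0,0]]' 15
python3 plan.py 0 0.432,0.185,0.09,-0.23 0.5676,0.1243,0.09,0.058 0.5676,0.1243,0.034,0.058
```

```text
clock: 6.25
ee_pos: [0.4287, 0.1887, 0.0265]
ee_rot: [0.702, 0.08, 0.703, -0.08]
wrist_force: [-0.5, -0.2, 0.5]
width: 0.0596
clock: 7.0
ee_pos: [0.4303, 0.1888, 0.028]
ee_rot: [0.703, 0.081, 0.702, -0.08]
wrist_force: [-1.6, -0.7, 5.3]
width: 0.0305
at [0.4303 0.1888 0.028 ] yaw -0.228 w 0.0305 t 7.0
# 0.432,0.185,0.09,-0.23 4
[[-0.77,-0.04,0.03,0.01,0,0,0],[-0.78,-0.04,0.03,0,0,0,0],[-0.77,-0.04,0.03,0.01,0,0,0],[-0.78,-0.04,0.04,0,0,-0.01,0]]
# 0.5676,0.1243,0.09,0.058 8
[[0,-0.18,0.91,-0.34,0,0,0],[0,-0.21,0.9,-0.34,0,0,0],[0,-0.24,0.9,-0.34,0,0,0],[0,-0.27,0.89,-0.35,0,0,0],[0,-0.31,0.88,-0.34,0,0,0],[0,-0.33,0.86,-0.35,0,0,0],[0,-0.37,0.85,-0.34,0,0,0],[0.01,-0.4,0.84,-0.35,0,0.01,0]]
# 0.5676,0.1243,0.034,0.058 3
[[0.93,0,0,0,0,0,0],[0.93,0,0,0,0,0,0],[0.94,0,0,0,0,0,0]]
```

```bash
python3 -m creep '[[-0.8,0,0,0,0,0,0],[-0.8,0,0,0,0,0,0],[-0.8,0,0,0,0,0,0],[-0.8,0,0,0,0,0,0],[0,-0.17,0.9,-0.34,0,0,0],[0,-0.2,0.9,-0.34,0,0,0],[0,-0.24,0.9,-0.34,0,0,0],[0,-0.27,0.9,-0.35,0,0,0],[0,-0.3,0.88,-0.34,0,0,0],[0,-0.33,0.86,-0.35,0,0,0],[0,-0.37,0.85,-0.34,0,0,0],[0,-0.4,0.84,-0.35,0,0,0]]'
python3 -m creep '[[0,0,0,0,0,0,0]]'
python3 plan.py 0 0.5676,0.1273,0.05,0.058 0.5676,0.1273,0.036,0.058
python3 - <<'E'
from h import *
f=arm.grab_frame('wrist'); save(f,'w2')
g=arm.grab_frame('side'); a=cv2.resize(g['pixels'][220:380,180:420],(600,400)); b=cv2.resize(f['pixels'],(533,400)); 
cv2.imwrite('pics/s2.png',np.vstack([a[:300],cv2.resize(f['pixels'],(600,300))])[:,:,::-1])
E
```

```text
clock: 8.5
ee_pos: [0.5662, 0.1284, 0.0924]
ee_rot: [0.707, -0.022, 0.707, 0.022]
wrist_force: [0.6, 0.4, -1.0]
width: 0.0304
clock: 8.62
ee_pos: [0.5669, 0.1276, 0.0922]
ee_rot: [0.707, -0.021, 0.706, 0.02]
wrist_force: [-0.5, 0.1, -0.2]
width: 0.0305
at [0.5669 0.1276 0.0922] yaw 0.058 w 0.0305 t 8.62
# 0.5676,0.1273,0.05,0.058 3
[[0.7,-0.01,0.01,0,0,0,0],[0.71,0,0.01,0,0.01,0,0],[0.7,-0.01,0.01,0,0,0,0]]
# 0.5676,0.1273,0.036,0.058 1
[[0.7,0,0,0,0,0,0]]
```

View pics/s2.png

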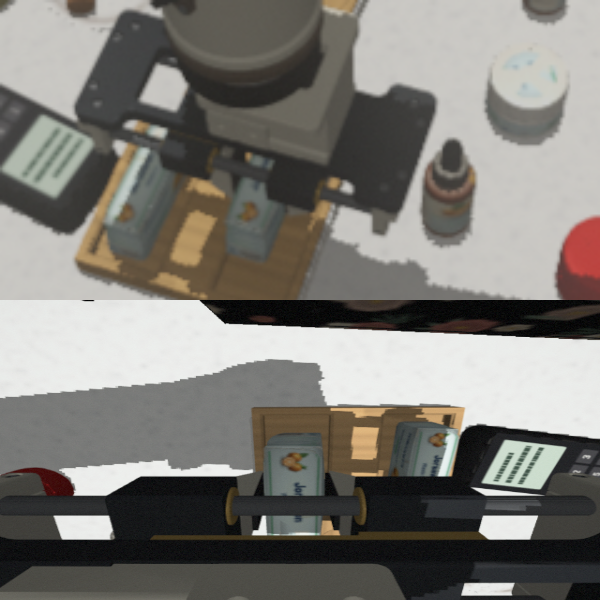

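The picture shows the carton held over the near bay and lined up with it, with the stock carton upright in the far bay. Lowering now.

```bash
python3 -m creep '[[0.7,0,0,0,0,0,0],[0.7,0,0,0,0,0,0],[0.6,0,0,0,0,0,0],[0.4,0,0,0,0,0,0],[0.3,0,0,0,0,0,0],[0,0,0,0,0,0,0]]'
python3 -m creep '[[0.1,0,0,0,0,0,0],[0,0,0,0,0,0,0]]'
```

```text
clock: 9.48
ee_pos: [0.5654, 0.1286, 0.037]
ee_rot: [0.706, -0.021, 0.707, 0.021]
wrist_force: [-0.4, 0.2, 0.0]
width: 0.0305
clock: 9.72
ee_pos: [0.5661, 0.1288, 0.0361]
ee_rot: [0.707, -0.021, 0.706, 0.021]
wrist_force: [-0.2, -0.2, 1.4]
width: 0.0305
```

```bash
python3 -m creep '[[0.05,0,0,0,0,0,0],[0,0,0,0,0,0,0.5],[0,0,0,0,0,0,0.5],[0,0,0,0,0,0,0.5],[0,0,0,0,0,0,0.5],[-0.5,0,0,0,0,0,0.5],[-1,0,0,0,0,0,0.5],[-1,0,0,0,0,0,0.5],[-1,0,0,0,0,0,0.5],[-1,0,0,0,0,0,0.65],[-1,0,0,0,0,0,0.65],[-1,0,0,0,0,0,0.65]]'
python3 plan.py 0.65 0.468,0.062,0.17,0 0.468,0.062,0.049,0
```

```text
clock: 11.22
ee_pos: [0.566, 0.1287, 0.167]
ee_rot: [0.707, -0.021, 0.706, 0.021]
wrist_force: [-0.3, -0.1, -0.2]
width: 0.0595
at [0.566  0.1287 0.167 ] yaw 0.06 w 0.0595 t 11.22
# 0.468,0.062,0.17,0 6
[[-0.03,-0.51,-0.85,0.1,0,0,0.65],[-0.03,-0.51,-0.84,0.09,0,0,0.65],[-0.03,-0.52,-0.84,0.1,0,0,0.65],[-0.02,-0.53,-0.83,0.09,0.01,0,0.65],[-0.02,-0.54,-0.83,0.1,0,0,0.65],[-0.03,-0.55,-0.83,0.09,0.01,0,0.65]]
# 0.468,0.062,0.049,0 7
[[0.86,0,0,0,0,0,0.65],[0.87,0,0,0,0,0,0.65],[0.86,0,0,0,0,0,0.65],[0.87,0,0,0,0,0,0.65],[0.86,0,0,0,0,0,0.65],[0.87,0,0,0,0,0,0.65],[0.86,0,0.01,0,0,0,0.65]]
```

```bash
python3 -m creep '[[0,-0.5,-0.85,0.1,0,0,0.65],[0,-0.5,-0.85,0.1,0,0,0.65],[0,-0.5,-0.85,0.1,0,0,0.65],[0,-0.55,-0.85,0.1,0,0,0.65],[0,-0.55,-0.8,0.1,0,0,0.65],[0,-0.55,-0.8,0.1,0,0,0.65],[0,0,0,0,0,0,0.65]]'
cat > wf.py <<'E'
from fit import *
import sys
def wfit(label,shape,p0,name=None):
    s=arm.read_state(); f=arm.grab_frame('wrist')
    Tw=np.eye(4); Tw[:3,:3]=Rq(s['ee_rot']).as_matrix(); Tw[:3,3]=s['ee_pos']
    C=np.linalg.inv(Tw@f['mount']); f['rvec']=R.from_matrix(C[:3,:3]).as_rotvec(); f['tvec']=C[:3,3]
    if name: save(f,name)
    print(f['mount'].round(3).tolist())
    for d in arm.outline_of(f,label):
        m=sil(f,S[shape],(*p0,0),1)>0; ov=(m&d['region']).sum()/m.sum()
        q=fit([(f,d['region'])],S[shape],p0,False,2) if ov>.2 else ('-',0)
        print(label,round(d['p'],2),'ov',ov.round(2),np.round(q[0],4) if ov>.2 else '',round(q[1],3),np.argwhere(d['region']).mean(0).round())
if __name__=='__main__': wfit(sys.argv[1],sys.argv[2],tuple(map(float,sys.argv[3].split(','))),sys.argv[4])
E
python3 wf.py bottle_a bottle 0.468,0.062 w3; python3 plan.py 0.65 0.468,0.062,0.049,0
```

```text
clock: 12.1
ee_pos: [0.4675, 0.0615, 0.1658]
ee_rot: [0.708, 0.001, 0.707, -0.001]
wrist_force: [-0.1, -0.5, -0.8]
width: 0.0601
[[-0.001, -0.271, 0.963, -0.15], [0.0, -0.963, -0.271, 0.073], [1.0, -0.0, 0.001, 0.001], [0.0, 0.0, 0.0, 1.0]]
bottle_a 0.86 ov 0.79 [0.4698 0.0654] 0.113 [231. 317.]
at [0.4689 0.0627 0.1657] yaw -0.002 w 0.0594 t 12.2
# 0.468,0.062,0.049,0 6
[[0.97,-0.01,-0.01,0,0,0,0.65],[0.97,-0.01,-0.01,0,0,0,0.65],[0.97,0,-0.01,-0.01,0.01,0,0.65],[0.98,-0.01,-0.01,0,0,0,0.65],[0.97,0,-0.01,-0.01,0.01,0,0.65],[0.98,-0.01,-0.01,0,0,-0.01,0.65]]
```

View pics/w3.png

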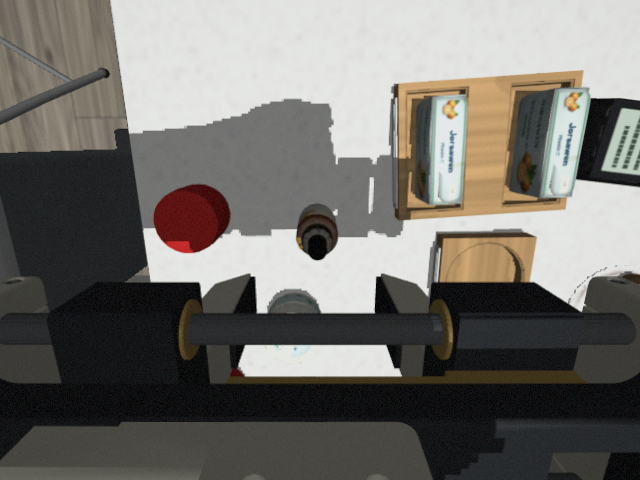

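The wrist view shows both cartons standing in their bays, with the placed one at (440,150). The bottle is at (317,231), centred between the fingers. Descending to grip it.

```bash
python3 -m creep '[[0.95,0.02,0,0,0,0,0.65],[0.95,0.02,0,0,0,0,0.65],[0.95,0.02,0,0,0,0,0.65],[0.95,0,0,0,0,0,0.65],[0.95,0,0,0,0,0,0.65],[0.95,0,0,0,0,0,0.65],[0,0,0,0,0,0,0.65]]'
python3 -m creep '[[0,0,0,0,0,0,0],[0,0,0,0,0,0,0],[0,0,0,0,0,0,0],[0,0,0,0,0,0,0],[0,0,0,0,0,0,0]]' 15
python3 - <<'E'
import numpy as np
for t,y in(((.6243,-.0303,.006),.039),((.6205,-.212,-.092),.033)):
    for s in(1,-1): print(t[0]-s*y*np.sin(t[2]),t[1]+s*y*np.cos(t[2]))
E
```

```text
clock: 13.08
ee_pos: [0.4676, 0.064, 0.0496]
ee_rot: [0.706, 0.001, 0.708, -0.001]
wrist_force: [-0.4, -0.1, -0.4]
width: 0.0596
clock: 13.7
ee_pos: [0.4685, 0.0636, 0.0511]
ee_rot: [0.708, 0.001, 0.707, -0.001]
wrist_force: [0.5, -0.1, 5.3]
width: 0.032
0.6240660014039975 0.008699298002105997
0.6245339985960024 -0.06929929800210599
0.623531719028109 -0.17913955752375507
0.6174682809718911 -0.24486044247624492
```

```bash
python3 -m creep '[[-0.6,0,0,0,0,0,0],[-1,0,0,0,0,0,0],[-1,0,0,0,0,0,0],[-1,0,0,0,0,0,0],[-1,0,0,0,0,0,0],[-1,0,0,0,0,0,0],[-0.6,0,0,0,0,0,0],[0,-0.9,0.6,0,0,0,0],[0,-0.95,0.6,0,0,0,0],[0,-0.95,0.6,0,0,0,0],[0,-0.95,0.6,0,0,0,0],[0,-0.95,0.6,0,0,0,0]]'
python3 -m creep '[[0,-0.95,0.6,0,0,0,0],[0,-0.95,0.6,0,0,0,0],[0,-0.95,0.6,0,0,0,0],[0,-0.95,0.6,0,0,0,0],[0,-0.95,0.6,0,0,0,0],[0,-0.95,0.6,0.3,0,0,0],[0,-0.95,0.6,0.3,0,0,0],[0,-0.6,0.5,0.3,0,0,0],[0,0,0,0,0,0,0]]'
python3 plan.py 0 0.6235,-0.179,0.1,-0.092 0.6235,-0.179,0.06,-0.092
```

```text
clock: 15.2
ee_pos: [0.5274, -0.0313, 0.1744]
ee_rot: [0.707, 0.001, 0.707, -0.001]
wrist_force: [-0.0, 0.7, -1.6]
width: 0.0319
clock: 16.32
ee_pos: [0.6202, -0.1783, 0.1742]
ee_rot: [0.706, 0.035, 0.706, -0.035]
wrist_force: [-0.4, 0.6, 0.5]
width: 0.0319
at [ 0.6202 -0.1783  0.1742] yaw -0.098 w 0.0319 t 16.32
# 0.6235,-0.179,0.1,-0.092 4
[[0.93,0,0.04,-0.02,0,0,0],[0.93,-0.01,0.04,-0.01,0,0,0],[0.92,0,0.04,-0.02,0,0,0],[0.93,-0.01,0.05,-0.01,0,0,0]]
# 0.6235,-0.179,0.06,-0.092 2
[[1,0,0,0,0,0,0],[1,0,0,0,0,0,0]]
```

```bash
python3 -m creep '[[0.9,0,0.05,0,0,0,0],[0.9,0,0.05,0,0,0,0],[0.9,0,0.05,0,0,0,0],[0.9,0,0,0,0,0,0],[0.7,0,0,0,0,0,0],[0.5,0,0,0,0,0,0],[0.4,0,0,0,0,0,0],[0.3,0,0,0,0,0,0],[0,0,0,0,0,0,0]]'
python3 -m creep '[[0.1,0,0,0,0,0,0],[0,0,0,0,0,0,0]]'
python3 - <<'E'
from h import *
f=arm.grab_frame('wrist'); g=arm.grab_frame('side')
cv2.imwrite('pics/b1.png',np.vstack([cv2.resize(g['pixels'][100:260,260:460],(600,300)),cv2.resize(f['pixels'],(600,300))])[:,:,::-1])
E
```

```text
clock: 17.45
ee_pos: [0.6227, -0.1772, 0.0642]
ee_rot: [0.706, 0.034, 0.706, -0.034]
wrist_force: [0.4, 0.3, -0.6]
width: 0.0319
clock: 17.7
ee_pos: [0.623, -0.1772, 0.0627]
ee_rot: [0.706, 0.034, 0.706, -0.034]
wrist_force: [-0.1, -0.1, -1.1]
width: 0.0318
```

View pics/b1.png

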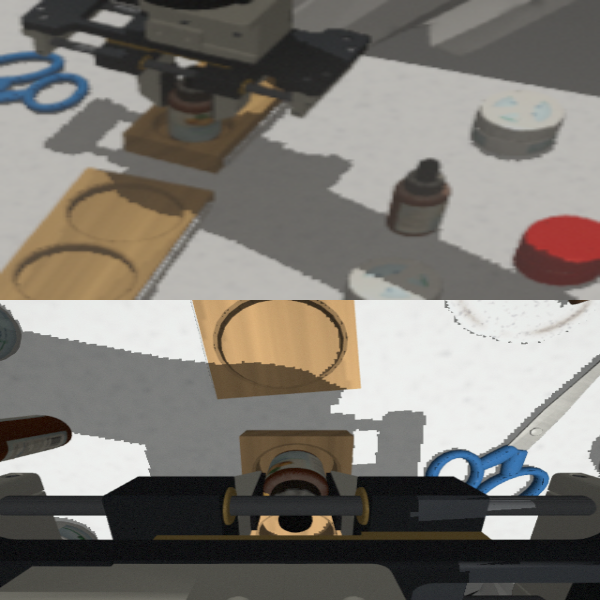

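Bottle is in the bay, with its base below the rim, and still about 3 mm above the floor. Lowering the rest by feel.

```bash
python3 -m creep '[[0.1,0,0,0,0,0,0],[0,0,0,0,0,0,0]]'; python3 -m creep '[[0.1,0,0,0,0,0,0],[0,0,0,0,0,0,0]]'; python3 -m creep '[[0.05,0,0,0,0,0,0],[0,0,0,0,0,0,0]]'
```

```text
clock: 18.05
ee_pos: [0.6227, -0.1772, 0.0603]
ee_rot: [0.706, 0.034, 0.706, -0.034]
wrist_force: [-0.1, 0.7, -0.8]
width: 0.032
clock: 18.3
ee_pos: [0.6231, -0.1772, 0.0591]
ee_rot: [0.706, 0.034, 0.706, -0.034]
wrist_force: [-1.1, 0.6, 4.4]
width: 0.0318
clock: 18.55
ee_pos: [0.6232, -0.1773, 0.059]
ee_rot: [0.707, 0.034, 0.706, -0.034]
wrist_force: [-3.6, 0.8, 11.2]
width: 0.032
```

```bash
python3 -m creep '[[-0.05,0,0,0,0,0,0],[0,0,0,0,0,0,0.5],[0,0,0,0,0,0,0.5],[0,0,0,0,0,0,0.5],[-0.6,0,0,0,0,0,0.5],[-1,0,0,0,0,0,0.5],[-1,0,0,0,0,0,0.5],[-1,0,0,0,0,0,0.6],[-1,0,0,0,0,0,0.85],[-1,0,0,0,0,0,0.85],[-0.2,0.6,-0.9,-0.3,0,0,0.85],[0,0.6,-0.95,-0.3,0,0,0.85]]'
python3 -m creep '[[0,0.7,-0.95,-0.3,0,0,0.85],[0,0.7,-0.95,0,0,0,0.85],[0,0.75,-0.95,0,0,0,0.85],[0,0.75,-0.95,0,0,0,0.85],[0,0.8,-0.95,0,0,0,0.85],[0,0.8,-0.95,0,0,0,0.85],[0,0.8,-0.95,0,0,0,0.85],[0,0,0,0,0,0,0.85]]'
python3 wf.py pot_a pot 0.4455,-0.038 w4
python3 plan.py 0.85 0.4458,-0.038,0.1,0 0.4458,-0.038,0.025,0
```

```text
clock: 20.05
ee_pos: [0.5881, -0.1502, 0.1759]
ee_rot: [0.708, 0.012, 0.706, -0.012]
wrist_force: [-0.7, 0.4, -0.2]
width: 0.0781
clock: 21.05
ee_pos: [0.4547, -0.0423, 0.1751]
ee_rot: [0.707, 0.0, 0.707, -0.0]
wrist_force: [-0.5, -0.4, 0.4]
width: 0.0779
[[-0.001, -0.271, 0.963, -0.15], [0.0, -0.963, -0.271, 0.073], [1.0, -0.0, 0.001, 0.001], [0.0, 0.0, 0.0, 1.0]]
pot_a 0.9 ov 0.0  0 [ 88. 198.]
pot_a 0.85 ov 0.89 [ 0.4476 -0.0342] 0.041 [220. 306.]
pot_a 0.6 ov 0.0  0 [288. 240.]
at [ 0.4565 -0.0438  0.1752] yaw -0.002 w 0.0778 t 21.15
# 0.4458,-0.038,0.1,0 4
[[0.94,0.07,-0.14,-0.01,0,0,0.85],[0.94,0.07,-0.13,0,0.01,0,0.85],[0.94,0.07,-0.13,-0.01,0,0,0.85],[0.94,0.08,-0.14,0,0.01,0,0.85]]
# 0.4458,-0.038,0.025,0 4
[[0.94,0,0,0,0,0,0.85],[0.94,0,0,0,0,0,0.85],[0.94,0,0,0,0,0,0.85],[0.93,0,0,0,0,0,0.85]]
```

```bash
python3 -m creep '[[0.9,0.1,-0.13,0,0,0,0.85],[0.9,0.1,-0.13,0,0,0,0.85],[0.95,0.1,-0.13,0,0,0,0.85],[0.95,0.1,-0.1,0,0,0,0.85],[0.95,0,0,0,0,0,0.85],[0.95,0,0,0,0,0,0.85],[0.95,0,0,0,0,0,0.85],[0.9,0,0,0,0,0,0.85],[0,0,0,0,0,0,0.85]]'
python3 -m creep '[[0,0,0,0,0,0,0],[0,0,0,0,0,0,0],[0,0,0,0,0,0,0],[0,0,0,0,0,0,0],[0,0,0,0,0,0,0]]' 15
```

```text
clock: 22.28
ee_pos: [0.4457, -0.0361, 0.0245]
ee_rot: [0.706, 0.001, 0.708, -0.001]
wrist_force: [-0.5, 0.3, 0.2]
width: 0.0783
clock: 22.9
ee_pos: [0.4464, -0.0354, 0.0261]
ee_rot: [0.708, 0.001, 0.707, -0.001]
wrist_force: [-0.4, -0.5, 6.7]
width: 0.0534
```

```bash
python3 -m creep '[[-0.9,0,0,0,0,0,0],[-0.9,0,0,0,0,0,0],[-0.9,0,0,0,0,0,0],[-0.5,0.2,0.9,0,0,0,0],[0,0.25,1,0,0,0,0],[0,0.25,1,0,0,0,0],[0,0.25,1,0,0,0,0],[0,0.25,1,0,0,0,0],[0,0.25,1,0,0,0,0],[0,0.25,1,0,0,0,0],[0,0.25,1,0,0,0,0],[0,0.25,1,0,0,0,0]]'
python3 -m creep '[[0,0,0,0,0,0,0]]'
python3 plan.py 0 0.6241,0.0087,0.045,0 0.6241,0.0087,0.034,0
```

```text
clock: 24.4
ee_pos: [0.624, 0.0084, 0.089]
ee_rot: [0.707, 0.001, 0.708, -0.001]
wrist_force: [0.4, 0.4, -0.3]
width: 0.0535
clock: 24.52
ee_pos: [0.6247, 0.009, 0.0891]
ee_rot: [0.707, 0.001, 0.707, -0.0]
wrist_force: [-0.2, -0.1, -0.7]
width: 0.0535
at [0.6247 0.009  0.0891] yaw -0.002 w 0.0535 t 24.52
# 0.6241,0.0087,0.045,0 3
[[0.74,0,-0.01,0,0,0,0],[0.73,-0.01,-0.01,-0.01,0,0,0],[0.74,0,-0.01,0,0,0,0]]
# 0.6241,0.0087,0.034,0 1
[[0.55,0,0,0,0,0,0]]
```

```bash
python3 -m creep '[[0.7,0,0,0,0,0,0],[0.7,0,0,0,0,0,0],[0.6,0,0,0,0,0,0],[0.35,0,0,0,0,0,0],[0.25,0,0,0,0,0,0],[0,0,0,0,0,0,0]]'
python3 -m creep '[[0.1,0,0,0,0,0,0],[0,0,0,0,0,0,0]]'
```

```text
clock: 25.28
ee_pos: [0.6238, 0.0082, 0.0372]
ee_rot: [0.707, 0.001, 0.707, -0.001]
wrist_force: [-0.2, -0.1, -1.2]
width: 0.0536
clock: 25.52
ee_pos: [0.6241, 0.0082, 0.0357]
ee_rot: [0.707, 0.001, 0.707, -0.001]
wrist_force: [-0.3, 0.1, -1.4]
width: 0.0535
```

```bash
python3 -m creep '[[0.1,0,0,0,0,0,0],[0,0,0,0,0,0,0]]'; python3 -m creep '[[0.06,0,0,0,0,0,0],[0,0,0,0,0,0,0]]'
```

```text
clock: 25.78
ee_pos: [0.6244, 0.0082, 0.0342]
ee_rot: [0.707, 0.001, 0.707, -0.001]
wrist_force: [-1.1, 0.2, 4.3]
width: 0.0532
clock: 26.02
ee_pos: [0.6243, 0.0082, 0.0341]
ee_rot: [0.707, 0.001, 0.707, -0.001]
wrist_force: [-5.2, 0.3, 13.7]
width: 0.0535
```

```bash
python3 -m creep '[[-0.1,0,0,0,0,0,0],[0,0,0,0,0,0,0.75],[0,0,0,0,0,0,0.75],[0,0,0,0,0,0,0.75],[-0.6,0,0,0,0,0,0.75],[-1,0,0,0,0,0,0.75],[-1,0,0,0,0,0,0.75],[-1,0,0,0,0,0,0.75],[-1,0,0,0,0,0,0.65],[-1,-0.7,-0.8,0,0,0,0.65],[-1,-0.7,-0.8,0,0,0,0.65],[-0.4,-0.7,-0.8,0,0,0,0.65]]'
python3 -m creep '[[0,-0.7,-0.8,0,0,0,0.65],[0,-0.7,-0.8,0,0,0,0.65],[0,-0.7,-0.8,0,0,0,0.65],[0,-0.7,-0.8,0,0,0,0.65],[0,-0.7,-0.85,0,0,0,0.65],[0,-0.7,-0.85,0,0,0,0.65],[0,-0.7,-0.85,0,0,0,0.65],[0,0,0,0,0,0,0.65]]'
python3 wf.py bottle_a bottle 0.4605,-0.132 w5
python3 plan.py 0.65 0.4605,-0.132,0.049,0
```

```text
clock: 27.52
ee_pos: [0.5761, -0.0342, 0.1764]
ee_rot: [0.708, 0.001, 0.706, -0.001]
wrist_force: [0.1, -0.2, 0.1]
width: 0.0598
clock: 28.52
ee_pos: [0.459, -0.133, 0.1743]
ee_rot: [0.707, 0.002, 0.707, -0.002]
wrist_force: [0.9, 0.9, 0.2]
width: 0.0595
[[-0.001, -0.271, 0.963, -0.15], [0.0, -0.963, -0.271, 0.073], [1.0, -0.0, 0.001, 0.001], [0.0, 0.0, 0.0, 1.0]]
bottle_a 0.95 ov 0.0  0 [269. 496.]
bottle_a 0.71 ov 0.77 [ 0.4618 -0.1272] 0.117 [226. 317.]
bottle_a 0.41 ov 0.0  0 [116. 502.]
bottle_a 0.32 ov 0.0  0 [359. 290.]
at [ 0.461  -0.1313  0.1746] yaw -0.003 w 0.0595 t 28.62
# 0.4605,-0.132,0.049,0 7
[[0.9,0,0,0,0,0,0.65],[0.9,-0.01,0,0,0,0,0.65],[0.9,0,-0.01,-0.01,0,0,0.65],[0.89,-0.01,0,0,0,0,0.65],[0.9,0,-0.01,-0.01,0,0,0.65],[0.89,-0.01,0,0,0,0,0.65],[0.9,0,-0.01,-0.01,0.01,0,0.65]]
```

View pics/w5.png

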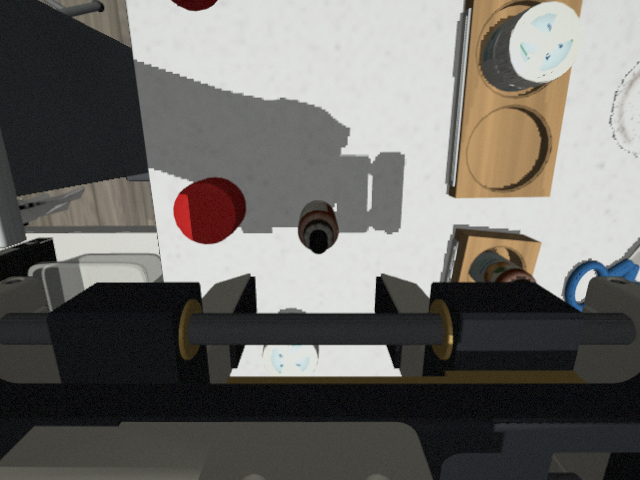

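The pot is standing in its bay at (540,45), and the second bottle is centred at (318,228). Descending on it.

```bash
python3 -m creep '[[0.9,0.03,0,0,0,0,0.65],[0.9,0.03,0,0,0,0,0.65],[0.9,0.03,0,0,0,0,0.65],[0.9,0,0,0,0,0,0.65],[0.9,0,0,0,0,0,0.65],[0.9,0,0,0,0,0,0.65],[0.85,0,0,0,0,0,0.65],[0,0,0,0,0,0,0.65]]'
python3 -m creep '[[0,0,0,0,0,0,0],[0,0,0,0,0,0,0],[0,0,0,0,0,0,0],[0,0,0,0,0,0,0],[0,0,0,0,0,0,0]]' 15
```

```text
clock: 29.62
ee_pos: [0.4603, -0.1285, 0.0482]
ee_rot: [0.706, 0.001, 0.708, -0.0]
wrist_force: [-0.5, 0.7, -0.1]
width: 0.0597
clock: 30.25
ee_pos: [0.461, -0.1297, 0.0498]
ee_rot: [0.707, 0.001, 0.707, -0.001]
wrist_force: [-1.0, 0.1, 5.3]
width: 0.0314
```

```bash
python3 -m creep '[[-0.6,0,0,0,0,0,0],[-1,0,0,0,0,0,0],[-1,0,0,0,0,0,0],[-1,0,0,0,0,0,0],[-1,0,0,0,0,0,0],[-1,0,0,0,0,0,0],[-0.6,0,0,0,0,0,0],[0,-0.65,0.85,0,0,0,0],[0,-0.7,0.9,0,0,0,0],[0,-0.7,0.9,0,0,0,0],[0,-0.7,0.9,0,0,0,0],[0,-0.7,0.9,0,0,0,0]]'
python3 -m creep '[[0,-0.7,0.9,0.3,0,0,0],[0,-0.6,0.9,0.3,0,0,0],[0,-0.6,0.9,0.3,0,0,0],[0,-0.35,0.7,0,0,0,0],[0,0,0,0,0,0,0]]'
python3 plan.py 0 0.6175,-0.245,0.058,-0.092
```

```text
clock: 31.75
ee_pos: [0.5495, -0.1991, 0.1731]
ee_rot: [0.707, 0.001, 0.707, -0.001]
wrist_force: [0.5, -0.0, -1.2]
width: 0.0316
clock: 32.38
ee_pos: [0.6154, -0.2474, 0.1727]
ee_rot: [0.706, 0.034, 0.707, -0.034]
wrist_force: [-0.8, -0.8, -1.4]
width: 0.0317
at [ 0.6154 -0.2474  0.1727] yaw -0.097 w 0.0317 t 32.38
# 0.6175,-0.245,0.058,-0.092 6
[[0.96,0.02,0.02,-0.01,0,0,0],[0.95,0.02,0.02,-0.01,0,0,0],[0.96,0.02,0.01,-0.01,0,0,0],[0.95,0.02,0.02,-0.01,0,0,0],[0.96,0.02,0.01,-0.01,0,0,0],[0.95,0.03,0.02,0,-0.01,0,0]]
```

```bash
python3 -m creep '[[0.95,0.04,0.04,0,0,0,0],[0.95,0.04,0.04,0,0,0,0],[0.95,0.04,0.04,0,0,0,0],[0.9,0,0,0,0,0,0],[0.7,0,0,0,0,0,0],[0.5,0,0,0,0,0,0],[0.4,0,0,0,0,0,0],[0.2,0,0,0,0,0,0],[0,0,0,0,0,0,0]]'
python3 -m creep '[[0.1,0,0,0,0,0,0],[0,0,0,0,0,0,0]]'
```

```text
clock: 33.5
ee_pos: [0.6181, -0.2448, 0.0623]
ee_rot: [0.706, 0.034, 0.706, -0.034]
wrist_force: [-0.5, 0.5, -1.2]
width: 0.0316
clock: 33.75
ee_pos: [0.6181, -0.2448, 0.0605]
ee_rot: [0.706, 0.034, 0.706, -0.034]
wrist_force: [0.4, 0.3, -0.4]
width: 0.0316
```

```bash
python3 -m creep '[[0.1,0,0,0,0,0,0],[0,0,0,0,0,0,0]]'; python3 -m creep '[[0.06,0,0,0,0,0,0],[0,0,0,0,0,0,0]]'
```

```text
clock: 34.0
ee_pos: [0.6179, -0.2447, 0.0582]
ee_rot: [0.706, 0.034, 0.706, -0.034]
wrist_force: [0.5, -0.4, -0.6]
width: 0.0317
clock: 34.25
ee_pos: [0.6181, -0.2449, 0.0579]
ee_rot: [0.706, 0.034, 0.706, -0.034]
wrist_force: [-2.1, 0.3, 5.2]
width: 0.0316
```

```bash
python3 -m creep '[[0,0,0,0,0,0,0.5],[0,0,0,0,0,0,0.5],[0,0,0,0,0,0,0.5],[-0.6,0,0,0,0,0,0.5],[-1,0,0,0,0,0,0.5],[-1,0,0,0,0,0,0.5],[-1,0,0,0,0,0,0.6],[-1,0,0,0,0,0,0.85],[-1,0,0,0,0,0,0.85],[-0.4,0,-0.9,-0.3,0,0,0.85],[0,0,-1,-0.3,0,0,0.85],[0,-0.1,-1,-0.3,0,0,0.85]]'
python3 -m creep '[[0,-0.1,-1,0,0,0,0.85],[0,-0.1,-1,0,0,0,0.85],[0,-0.1,-1,0,0,0,0.85],[0,-0.1,-1,0,0,0,0.85],[0,-0.1,-1,0,0,0,0.85],[0,-0.1,-1,0,0,0,0.85],[0,0,0,0,0,0,0.85]]'
python3 wf.py pot_a pot 0.4345,-0.2584 w6
python3 plan.py 0.85 0.4345,-0.2584,0.025,0
```

```text
clock: 35.75
ee_pos: [0.5597, -0.2428, 0.178]
ee_rot: [0.707, 0.0, 0.707, -0.0]
wrist_force: [0.0, -1.1, 0.7]
width: 0.0782
clock: 36.62
ee_pos: [0.439, -0.2552, 0.1778]
ee_rot: [0.707, 0.002, 0.707, -0.002]
wrist_force: [0.8, -0.2, -0.6]
width: 0.0778
[[-0.001, -0.271, 0.963, -0.15], [0.0, -0.963, -0.271, 0.073], [1.0, -0.0, 0.001, 0.001], [0.0, 0.0, 0.0, 1.0]]
pot_a 0.71 ov 0.0  0 [ 56. 222.]
pot_a 0.58 ov 0.9 [ 0.4351 -0.2554] 0.057 [228. 310.]
at [ 0.441  -0.2548  0.1778] yaw -0.003 w 0.0786 t 36.73
# 0.4345,-0.2584,0.025,0 8
[[0.95,-0.02,-0.04,0,0,0,0.85],[0.96,-0.02,-0.04,0,0,0,0.85],[0.95,-0.02,-0.04,0,0,0,0.85],[0.96,-0.02,-0.04,0,0,0,0.85],[0.95,-0.02,-0.04,-0.01,0,0,0.85],[0.96,-0.03,-0.05,0,0,0,0.85],[0.95,-0.02,-0.04,-0.01,0.01,0,0.85],[0.96,-0.03,-0.05,0,0,0,0.85]]
```

View pics/w6.png

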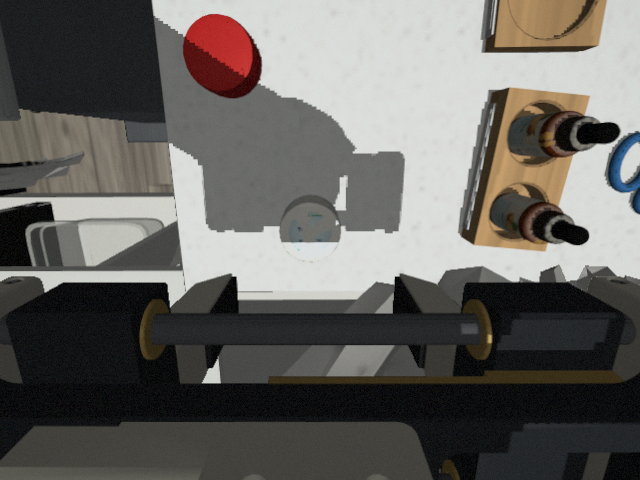

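Both bottles stand in their bays at (555,135) and (535,215). The last pot is at (310,228), under the open jaws.

```bash
python3 -m creep '[[0.95,-0.03,-0.07,0,0,0,0.85],[0.95,-0.03,-0.07,0,0,0,0.85],[0.95,-0.03,-0.07,0,0,0,0.85],[0.95,0,-0.05,0,0,0,0.85],[0.95,0,0,0,0,0,0.85],[0.95,0,0,0,0,0,0.85],[0.95,0,0,0,0,0,0.85],[0.95,0,0,0,0,0,0.85],[0,0,0,0,0,0,0.85]]'
python3 -m creep '[[0,0,0,0,0,0,0],[0,0,0,0,0,0,0],[0,0,0,0,0,0,0],[0,0,0,0,0,0,0],[0,0,0,0,0,0,0]]' 15
```

```text
clock: 37.85
ee_pos: [0.435, -0.2557, 0.0239]
ee_rot: [0.706, 0.001, 0.708, -0.0]
wrist_force: [0.1, 0.5, 0.2]
width: 0.0778
clock: 38.48
ee_pos: [0.4354, -0.2567, 0.0258]
ee_rot: [0.707, 0.001, 0.707, -0.001]
wrist_force: [0.1, 0.6, 6.7]
width: 0.0533
```

```bash
python3 -m creep '[[-0.9,0,0,0,0,0,0],[-1,0,0,0,0,0,0],[-1,0,0,0,0,0,0],[-1,0,0,0,0,0,0],[-1,0.9,0.4,0,0,0,0],[-0.3,1,0.9,0,0,0,0],[0,1,1,0,0,0,0],[0,1,1,0,0,0,0],[0,1,1,0,0,0,0],[0,1,1,0,0,0,0],[0,1,1,0,0,0,0],[0,1,1,0,0,0,0]]'
python3 -m creep '[[0,1,1,0,0,0,0],[0.2,0.5,1,0,0,0,0],[1,0,0.2,0,0,0,0],[0,0,0,0,0,0,0]]'
python3 plan.py 0 0.6245,-0.0693,0.034,0
```

```text
clock: 39.98
ee_pos: [0.5818, -0.0983, 0.1301]
ee_rot: [0.707, 0.001, 0.707, -0.001]
wrist_force: [1.0, -0.5, 0.5]
width: 0.0539
clock: 40.48
ee_pos: [0.6227, -0.0698, 0.1028]
ee_rot: [0.705, 0.001, 0.709, -0.001]
wrist_force: [-1.3, 0.3, -0.9]
width: 0.0537
at [ 0.6227 -0.0698  0.1028] yaw -0.003 w 0.0537 t 40.48
# 0.6245,-0.0693,0.034,0 4
[[0.86,0.01,0.03,-0.01,-0.01,0,0],[0.86,0,0.03,-0.01,-0.01,0,0],[0.86,0.01,0.02,0,-0.02,0,0],[0.86,0,0.02,-0.01,-0.01,0,0]]
```

```bash
python3 -m creep '[[0.9,0,0.05,0,0,0,0],[0.8,0,0.05,0,0,0,0],[0.6,0,0,0,0,0,0],[0.5,0,0,0,0,0,0],[0.3,0,0,0,0,0,0],[0.15,0,0,0,0,0,0],[0,0,0,0,0,0,0]]'
python3 -m creep '[[0.1,0,0,0,0,0,0],[0,0,0,0,0,0,0]]'
```

```text
clock: 41.35
ee_pos: [0.6274, -0.069, 0.0401]
ee_rot: [0.707, 0.001, 0.707, -0.001]
wrist_force: [-0.6, -0.0, 0.2]
width: 0.0534
clock: 41.6
ee_pos: [0.6274, -0.069, 0.0383]
ee_rot: [0.707, 0.001, 0.707, -0.001]
wrist_force: [-1.0, -0.2, -0.8]
width: 0.0537
```

```bash
python3 -m creep '[[0.1,0,-0.1,0,0,0,0],[0,0,0,0,0,0,0]]'; python3 -m creep '[[0.1,0,0,0,0,0,0],[0,0,0,0,0,0,0]]';  python3 -m creep '[[0.06,0,0,0,0,0,0],[0,0,0,0,0,0,0]]'
```

```text
clock: 41.85
ee_pos: [0.6249, -0.069, 0.0359]
ee_rot: [0.707, 0.001, 0.707, -0.001]
wrist_force: [-0.3, 0.3, 0.5]
width: 0.054
clock: 42.1
ee_pos: [0.6253, -0.069, 0.0339]
ee_rot: [0.707, 0.001, 0.707, -0.001]
wrist_force: [-0.1, 0.5, 0.1]
width: 0.0534
clock: 42.35
ee_pos: [0.6254, -0.069, 0.0338]
ee_rot: [0.707, 0.001, 0.707, -0.001]
wrist_force: [-2.5, 0.5, 5.6]
width: 0.0534
```

On the floor (5.6 N). I'll release it, back off toward the empty area, and check everything from outside.

```bash
python3 -m creep '[[0,0,0,0,0,0,0.75],[0,0,0,0,0,0,0.75],[0,0,0,0,0,0,0.75],[-0.6,0,0,0,0,0,0.75],[-1,0,0,0,0,0,0.75],[-1,0,0,0,0,0,0.75],[-1,0,0,0,0,0,0.75],[-1,0,0,0,0,0,0.75],[-1,0,0,0,0,0,0.75],[-1,0,0,0,0,0,0.75],[-1,0,0,0,0,0,0.75],[-0.5,0,-1,0,0,0,0.75]]'
python3 -m creep '[[0,0,-1,0,0,0,0.75],[0,0,-1,0,0,0,0.75],[0,0,-1,0,0,0,0.75],[0,0,-1,0,0,0,0.75],[0,0,-1,0,0,0,0.75],[0,0,-1,0,0,0,0.75],[0,0,-1,0,0,0,0.75],[0,0,-1,0,0,0,0.75],[0,0,-1,0,0,0,0.75],[0,0,0,0,0,0,0.75]]'
python3 - <<'E'
from fit import *
up={k:[P+[0,0,.008] for P in S[k]] for k in('pot','bottle','box')}
ex={'pot':[(.6241,.0087),(.6245,-.0693)],'bottle':[(.6235,-.179),(.6175,-.245)],'box':[(.5676,.1243),(.6514,.1291)]}
F=[arm.grab_frame('top'),arm.grab_frame('side')]
cv2.imwrite('pics/end.png',np.hstack([cv2.resize(F[0]['pixels'][150:370,170:450],(400,314)),cv2.resize(F[1]['pixels'][100:380,120:480],(400,314))])[:,:,::-1])
for k,ps in ex.items():
  for f,c in zip(F,('top','side')):
    rs=[d['region'] for d in arm.outline_of(f,k+'_a')]
    for p in ps:
        m=sil(f,up[k],(*p,0),1)>0; r=[r for r in rs if (r&m).sum()>.4*m.sum()]
        if r: q=fit([(f,r[0])],up[k],(*p,0.1),k=='box'); print(k,c,'want',p,'got',np.round(q[0],4),round(q[1],3))
        else: print(k,c,p,'not seen')
for f in F: print([np.round(d['at'],3) for d in arm.spot_in(f,'card_terminal')][:1])
E
```

```text
clock: 43.85
ee_pos: [0.6068, -0.0689, 0.1969]
ee_rot: [0.708, 0.001, 0.706, -0.001]
wrist_force: [-0.4, -0.4, -0.6]
width: 0.0692
clock: 45.1
ee_pos: [0.4244, -0.0686, 0.1954]
ee_rot: [0.707, 0.001, 0.707, -0.001]
wrist_force: [-0.5, -0.1, -0.6]
width: 0.0688
pot top want (0.6241, 0.0087) got [0.6229 0.0054] 0.059
pot top want (0.6245, -0.0693) got [ 0.6256 -0.0702] 0.037
pot side want (0.6241, 0.0087) got [0.6247 0.006 ] 0.057
pot side want (0.6245, -0.0693) got [ 0.6266 -0.0721] 0.083
bottle top want (0.6235, -0.179) got [ 0.6203 -0.179 ] 0.156
bottle top want (0.6175, -0.245) got [ 0.6147 -0.2444] 0.235
bottle side want (0.6235, -0.179) got [ 0.6247 -0.1802] 0.173
bottle side want (0.6175, -0.245) got [ 0.6197 -0.2511] 0.144
box top want (0.5676, 0.1243) got [0.5676 0.125  0.0342] 0.28
box top (0.6514, 0.1291) not seen
box side want (0.5676, 0.1243) got [0.5663 0.1245 0.1486] 0.227
box side (0.6514, 0.1291) not seen
[array([0.605, 0.124, 0.022])]
[array([0.761, 0.138, 0.031])]
```

View pics/end.png

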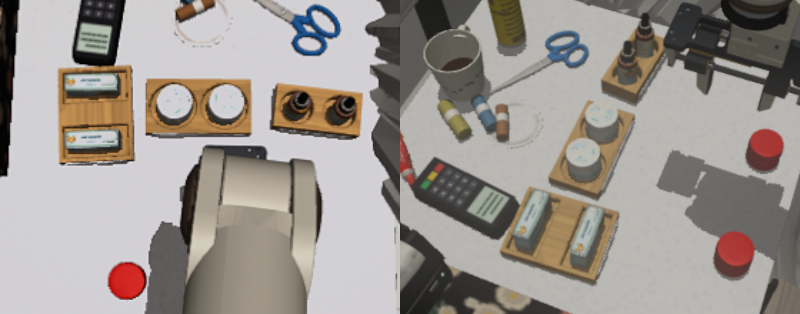

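All five items are upright in their bays and within about 6 mm of centre. The stock carton and the card terminal haven't moved, and the arm is clear, so I'm handing in.

```bash
python3 -c "
from station import arm
print(arm.close_job())"
```

```text
the job is handed in; nothing more can be done
None
```

The display is refilled and the job is handed in: the loose carton, both dropper bottles and both white cream pots are standing in their bays. I lowered each one until I felt the bay floor before letting go. The robot's clock read about 45 s of the 128 s allowed.

- **Placement:** The last top and side pictures show all five upright. Fitted positions are within about 4 mm of bay centre. The exception is the outer bottle: the side view puts it about 6 mm off and the top view about 3 mm, both inside the 12 mm limit.
- **Left alone:** In the final picture the stock carton, card terminal and red pots look unmoved, and the gripper is clear of everything.
- **Checks that failed or disagreed:**
  - The stock carton wasn't picked up by the final outline check, so I judged it by eye.
  - In the top view the network reported the box tray as the card terminal. The side view put the terminal within about 3 mm of its starting position.
  - The final fits for the bottles and the carton were looser than those for the pots. The two views put the carton's angle at 0.03 and 0.15 rad, against 0.06 for the tray; both are inside the 0.3 limit.

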